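# Unlock the bottle display and hold its plunger up

## Task

Push the clear sliding guard of the bottle display by its orange handle, off the red plunger knob, along its rails to the far end until its spring detent catches and keeps it open. Then grip the red knob, pull the sprung plunger straight up as far as it goes and finish while still holding it up, so that its pin stays clear of its hole and a colleague can draw the tray out. Leave the bottles, can, carton and measuring cup around it standing where they are.

Things in the scene. Friction and masses are not known exactly. Their poses are not given: they have to be found in the camera images.
- stand: locking bottle display, fixed to the counter, yawed up to 26 degrees: white base 240 (x) x 360 (y) x 20 mm high, orange edge strips. Origin: centre of its underside. +x: towards its lying bottle, away from the robot; +y: the way the guard opens; z up. Plunger at x -55, y -60 mm. Guard rails along y, from -110 to +110 mm, at x -93 and -17 mm, tops 40 mm high.
- tray_bottle (a point): centre of the bottle lying along the stand's y in the steel tray: diameter 56, length 200 mm, axis 68 mm and top 96 mm above the counter, 117 mm from the plunger's axis along the stand's x. A fixed part of the display.
- guard (a joint): clear guard along its rails, m: 0 = over the plunger, 0.120 = end stop, open. Starts at 0 to 0.020, grows along the stand's +y. Friction about 1 N. A sprung steel ball in the rail resists with up to about 6 N from 0.103 to 0.110, then drives the guard on and keeps it between 0.117 and 0.120 (caught); about 6 N pull it out again.
- guard_handle (a point): centre of the orange handle block on the guard: 44 (stand x) x 14 (stand y, direction of travel) x 34 mm high, free on all sides, centre 130 and top 147 mm above the counter. The clear hood below it: 76 (x) x 80 mm (y, 40 mm each side of the handle), top face 113 mm above the counter.
- plunger (a joint): lift of the sprung index plunger, m: 0 = pin 10 mm deep in its hole in the tray's tongue, 0.016 = pulled fully up to its stop. The spring draws it down with about 5 N at 0, 11 N at 0.016; it never stays up by itself.
- knob_center (a point): centre of the red plunger knob, an upright cylinder, diameter 28, 24 mm high; seated, its centre is 76 mm above the counter (64 to 88). Under it a barrel of diameter 22 mm on a bridge plate 58 (stand x) x 26 mm (stand y), top 52 mm above the counter. Pull straight up. With the guard at 0.120 the hood's edge is 80 mm from the knob's axis.
- amber_bottle_center (a point): bystander: amber round bottle with cream band and gold cap, diameter 60 mm, 170 mm tall; the point is its centre, 85 mm above its foot.
- blue_bottle_center (a point): bystander: dark blue round bottle with silver cap, diameter 60 mm, 170 mm tall; the point is its centre, 85 mm above its foot.
- drink_can_center (a point): bystander: silver drink can with a red band, diameter 66 mm, 120 mm tall; the point is its centre, 60 mm above its foot.
- gift_carton_center (a point): bystander: maroon gift carton with a gold band, 75 x 75 x 160 mm tall; the point is its centre, 80 mm above its foot.
- miniature_center (a point): bystander: dark brown miniature bottle, diameter 36 mm, 100 mm tall, standing on the display's white base; the point is its centre, 50 mm above its foot.
- measure_center (a point): bystander: small open steel measuring cup, diameter 40 mm, 48 mm tall, standing on the display's white base; the point is its centre, 24 mm above its foot.

How it is judged:
By the outcome, as a careful person would: the job done as asked, in the order asked, and still so for the second after the job is handed in, while the arm keeps its last pose, push and grip.
It also fails if it takes over 51 s, if anything falls off the work surface, if the arm or the gripper's body presses on something with over 40 N, if the wrist force passes 120 N, or if a joint passes its speed limit or range.

## Robot

A 7-joint arm with a two-finger parallel gripper is mounted at the origin on the work surface. World frame = base frame: x ahead of the robot, y to its left, z up, the work surface at z = 0. Lengths are in m, angles in rad, forces in N, time in s.
With the tool pointing down it reaches from about 0.425 to 0.925 m from the base axis. Payload 6.8 kg.
Tool frame: the origin (TCP) lies midway between the tips of the shut fingers; the grasp point (between the pads) lies 19 mm behind it; x points along the fingers, z is the direction in which the jaws open and shut, and the axes are right-handed (so a half turn about x gives the same grasp; the last joint's range is limited). The gripper opens to 85 mm and grips with 20 to 120 N. Pads are 22 mm wide; open, the fingers measure 114 mm over their backs; the gripper's body (76 mm by 85 mm) begins 54 mm behind the grasp point. The pads swing forward as they close: fully open they stand 13 mm farther back than shut.
Start: joints at [1.229, 0.477, 0.022, 1.555, -0.011, 1.109, -0.083], TCP at [0.156, -0.657, 0.231] pointing down, gripper open.
Joint ranges: [-2.96, 2.96], [-0.34, 2.1], [-1.41, 1.46], [0.24, 2.44], [-1.37, 4.51], [0.17, 1.92], [-2.96, 2.96]. Speed limits (rad/s): [2.39, 2.39, 3.14, 3.14, 3.14, 3.14, 3.14].

## Interface

Orientations are given as a unit quaternion [w, x, y, z].
In Python, from station import bot gives the robot as it stands. The module is installed in compiled form; this text tells all that it offers.
- The arm moves only by the shell command python3 -m jog 'ROWS' [FORCE]. ROWS is text: rows parted by semicolons, each of 7 numbers parted by spaces: the shift along the tool's x, y, z in mm, then the turn, a rotation vector about the tool's x, y, z in units of 6 degrees (1.0 is 6 degrees), then the finger opening in mm, from 0 to 85.4. A call has 1 to 5 rows; each row shifts and turns the commanded pose from where the row before left it, along the tool's axes as they then stand; what a row does not reach is not made up. A row lasts 1/10 s, in which the tool goes at most 50 mm and 8.59 degrees, less where a joint would pass 70% of its speed; a pose out of reach is approached as far as the arm can. A call with a gripper value outside its range is refused whole. The fingers move at their own pace and stop on an object; FORCE is the grip in N (left out, the last holds). Time passes only in rows, so rows that do not move let the fingers close. It gives the time, the measured TCP pose, the force and the opening at its end, in the units of the state.
- bot.get_obs(): the state, without advancing time (a new reading comes with each control period).
- bot.read_camera(name): name is "scene" or "top" or "wrist"; returns (picture, depth): 400x640x3 uint8, red, green, blue; 400x640 float32, m along the optical axis (not along the pixel's ray), 0 where there is no reading.
- bot.calibration(name): a dict with "fx", "fy", "cx", "cy" (pixels), "D" ([k1, k2, p1, p2, k3] as OpenCV has them; the pictures are not rectified), "T" (4x4, takes a point from camera to world coordinates). Camera axes: x right, y up, looking along -z (the intrinsics and any distortion apply to the point x, -y, -z); pixel columns grow to the right and rows downward; lengths in m; the calibration is good to about 2 mm. A picture is of the moment at which its call begins: read the wrist's pose just before it. calibration takes no time and is no camera call; for the wrist camera it gives the pose at the moment of the call.
- bot.hand_in(): hands the job in, once; it reports no verdict.
The state is a dict: "t": time; "q": joint angles; "joint_vel": joint speeds; "joint_torque": joint torques, N m; "eef_pos": TCP position; "tool_rot": TCP orientation; "contact_force": force on the tool from outside, world axes, zero at the start; "torque": the same for the moment, N m; "gripper_width": opening from 0.0 (shut) to 1.0 (fully open).
Only numpy, scipy, OpenCV 4.12 (cv2) and the standard library are available. Lean on these libraries where they do the work, as an engineer would, in place of code of your own. Each camera call takes 0.05 s, during which the arm holds its last target.

## Working session

There is one attempt and no reset: what is moved stays moved. The work goes in short steps, Python scripts to look and compute and a shell command to move; the robot and the scene stay as the last step left them, time stands still between calls to the robot, and variables do not carry over. Pictures are saved under pics/ and viewed, and the job is handed in when it is done.

```bash
mkdir -p pics
cat > h.py <<'E'
from station import bot
import numpy as np, cv2
from scipy.spatial.transform import Rotation as R
def cam(n):
    c=bot.calibration(n); p,d=bot.read_camera(n); return c,p,d
def K(c): return np.array([[c['fx'],0,c['cx']],[0,c['fy'],c['cy']],[0,0,1.]])
def ray(c,uv):
    u=cv2.undistortPoints(np.array(uv,float).reshape(-1,1,2),K(c),np.array(c['D'],float)).reshape(-1,2)
    d=np.c_[u[:,0],-u[:,1],-np.ones(len(u))]; T=np.array(c['T']); return T[:3,3],d@T[:3,:3].T
def onplane(c,uv,z):
    o,d=ray(c,uv); return o+d*((z-o[2])/d[:,2])[:,None]
def proj(c,P):
    T=np.array(c['T']); q=(np.atleast_2d(P)-T[:3,3])@T[:3,:3]; q=q*[1,-1,-1]
    return cv2.projectPoints(q.reshape(-1,1,3),np.zeros(3),np.zeros(3),K(c),np.array(c['D'],float))[0].reshape(-1,2)
def cloud(c,d):
    v,u=np.mgrid[:400,:640]; o,r=ray(c,np.c_[u.ravel(),v.ravel()]); return (o+r*d.reshape(-1,1)).reshape(400,640,3)
E
python3 - <<'E'
from h import *
s=bot.get_obs(); print(s)
for n in ['scene','top','wrist']:
    c,p,d=cam(n); cv2.imwrite(f'pics/{n}0.png',p[:,:,::-1]); np.savez(f'{n}0.npz',p=p,d=d,c=np.array(c,dtype=object)); print(n,np.round(c['T'],3).tolist(),c['fx'],c['D'])
E
```

```text
{'t': 0.0, 'q': array([ 1.22891407,  0.47782284,  0.02233796,  1.55648616, -0.01149718,
        1.10931293, -0.08310905]), 'joint_vel': array([-2.87600645e-04,  2.91328545e-04,  6.30855261e-05, -7.54231144e-04,
       -4.81997040e-04,  1.98479403e-04, -3.66824240e-04]), 'joint_torque': array([-1.29135742e-04, -5.96462452e+01,  1.60780605e+00, -2.81200433e+01,
        1.23868149e-02,  9.48310015e-03,  2.20967837e-05]), 'eef_pos': array([ 0.15621001, -0.65604179,  0.2302958 ]), 'tool_rot': array([ 0.554346  ,  0.43864637,  0.55546121, -0.43789579]), 'contact_force': array([ 0.03851616, -0.77792153,  0.40140617]), 'torque': array([0.0090596 , 0.00079636, 0.00645589]), 'gripper_width': 0.998538067258543}
scene [[-0.156, -0.601, 0.784, 1.619], [0.988, -0.113, 0.11, 0.178], [0.022, 0.791, 0.611, 0.965], [0.0, 0.0, 0.0, 1.0]] 518.8318848076269 [0.0464799 0.        0.        0.        0.       ]
top [[0.005, 0.996, -0.09, 0.483], [-1.0, 0.004, -0.012, 0.027], [-0.012, 0.09, 0.996, 0.875], [0.0, 0.0, 0.0, 1.0]] 362.99274693634976 [-0.06890864  0.          0.          0.          0.        ]
wrist [[0.231, 0.92, 0.317, 0.237], [-0.973, 0.22, 0.073, -0.636], [-0.002, -0.325, 0.946, 0.372], [0.0, 0.0, 0.0, 1.0]] 275.888973143248 [0.00494779 0.         0.         0.         0.        ]
```

View pics/scene0.png

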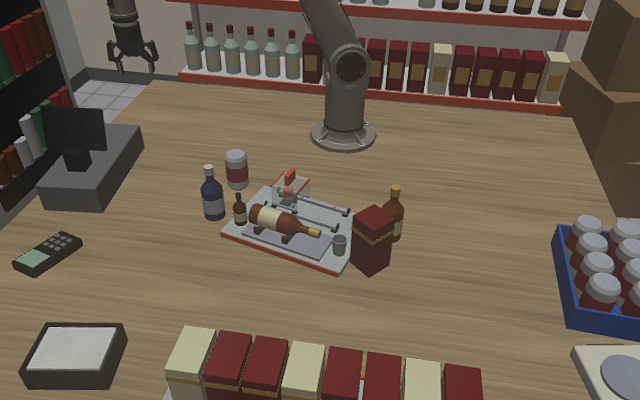

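View pics/top0.png

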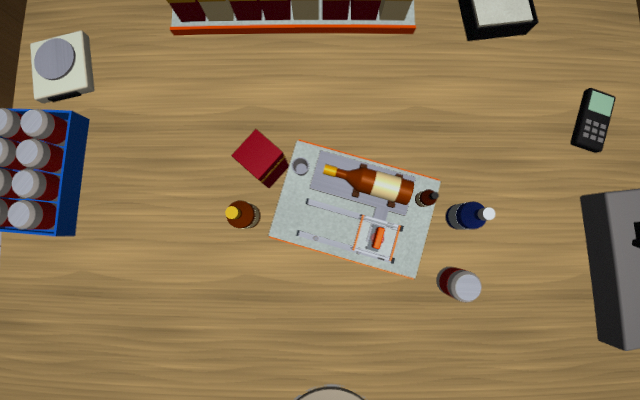

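The top view shows the stand with corners at about (298,141), (440,181), (415,278) and (269,236). The orange handle is near (378,238), the measuring cup at (300,167), and the guard opens towards image left.

Run:
```python
from h import *
z=np.load('top0.npz',allow_pickle=True); p,d,c=z['p'],z['d'],z['c'].item()
X=cloud(c,d)
hsv=cv2.cvtColor(p,cv2.COLOR_RGB2HSV)
print('table z',np.median(X[300:340,100:250,2]))
cv2.imwrite('pics/topcrop.png',cv2.resize(p[120:310,215:505],None,fx=2.7,fy=2.7,interpolation=cv2.INTER_CUBIC)[:,:,::-1])
m=((hsv[...,0]<14)&(hsv[...,1]>170)&(hsv[...,2]>140)).astype(np.uint8)
m[:120]=0;m[300:]=0;m[:,:215]=0;m[:,505:]=0
n,l,st,ce=cv2.connectedComponentsWithStats(m)
for i in range(1,n):
    if st[i,4]>8: print(st[i],ce[i],np.median(X[l==i],0).round(3),np.percentile(X[l==i][:,2],[5,95]).round(3))
# base mask by height
g=((abs(X[...,2]-0.02)<.006)).astype(np.uint8); g[:130]=0;g[290:]=0;g[:,:255]=0;g[:,450:]=0
for r in (onplane(c,[[298,141],[440,181],[415,278],[269,236]],.02)): print(r.round(4))
```

```text
table z -0.00029502203920456216
[299 139 140  41 170] [368.87058824 159.27647059] [ 0.653 -0.093  0.018] [0.016 0.021]
[337 171   9   4  16] [340.9375 172.8125] [ 0.61  -0.021  0.078] [0.076 0.081]
[362 176  13   9  69] [367.55072464 179.75362319] [ 0.592 -0.078  0.096] [0.093 0.098]
[399 187  13   9  66] [405.48484848 191.1969697 ] [ 0.568 -0.159  0.095] [0.093 0.098]
[373 227  12  22 139] [378.52517986 237.60431655] [ 0.468 -0.092  0.147] [0.145 0.149]
[398 226   3   7   9] [398.77777778 228.77777778] [ 0.486 -0.14   0.113] [0.111 0.115]
[270 237  43  13  46] [290.13043478 242.84782609] [0.453 0.097 0.018] [0.015 0.021]
[314 250   9   3   9] [318. 251.] [0.434 0.03  0.019] [0.016 0.02 ]
[0.6965 0.079  0.02  ]
[ 0.6008 -0.2606  0.02  ]
[ 0.3725 -0.1967  0.02  ]
[0.4688 0.1452 0.02  ]
```

Run:
```python
from h import *
z=np.load('scene0.npz',allow_pickle=True); p=z['p']
cv2.imwrite('pics/scenecrop.png',cv2.resize(p[140:290,190:420],None,fx=3.4,fy=3.4,interpolation=cv2.INTER_CUBIC)[:,:,::-1])
```

```text
(no output)
```

View pics/topcrop.png

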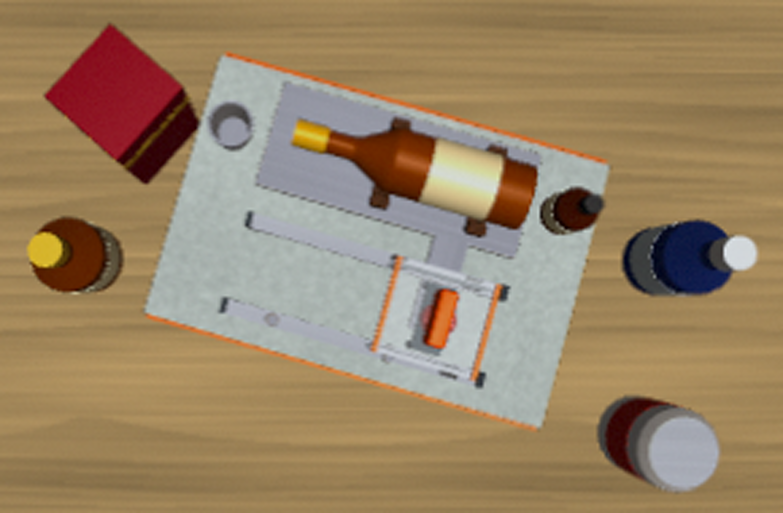

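View pics/scenecrop.png

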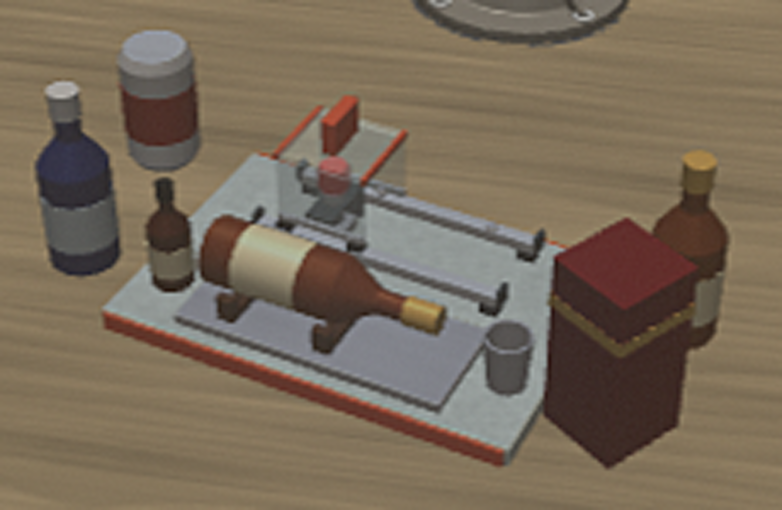

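Run:
```python
from h import *
z=np.load('top0.npz',allow_pickle=True); p,d,c=z['p'],z['d'],z['c'].item()
X=cloud(c,d)
hsv=cv2.cvtColor(p,cv2.COLOR_RGB2HSV)
m=((hsv[...,0]<16)&(hsv[...,1]>150)&(hsv[...,2]>110)&(X[...,2]<.03)&(X[...,2]>.01))
v,u=np.nonzero(m)
def fit(sel):
    P=onplane(c,np.c_[u[sel],v[sel]],.017)[:,:2]
    vx,vy,x0,y0=cv2.fitLine(P.astype(np.float32),cv2.DIST_HUBER,0,.001,.001).ravel()
    a=np.array([vx,vy])*np.sign(vy); q=P@a; print(sel.sum(),'dir',a,'yaw',np.degrees(np.arctan2(-a[0],a[1])),'ends',q.min(),q.max(),'off',x0*a[1]-y0*a[0]); return a
box=(u>260)&(u<450)&(v>130)&(v<285)
line=141+(u-298)*.28
fit(box&(abs(v-line)<4)); fit(box&(abs(v-(236+(u-269)*.28))<4))
yaw=np.radians(-15.8); ax=np.array([np.cos(yaw),np.sin(yaw)]); ay=np.array([-np.sin(yaw),np.cos(yaw)])
# base edges from depth
g=(abs(X[...,2]-.02)<.006); g[:130]=0;g[290:]=0;g[:,:255]=0;g[:,450:]=0
P=X[g][:,:2]; print('x',np.percentile(P@ax,[.5,99.5]),'y',np.percentile(P@ay,[.5,99.5]))
s=bot.get_obs(); w=s['tool_rot']; print(R.from_quat(np.r_[w[1:],w[0]]).as_matrix().round(3))
hm=((hsv[...,0]<14)&(hsv[...,1]>170)&(abs(X[...,2]-.147)<.003)); v,u=np.nonzero(hm); H=onplane(c,np.c_[u,v],.147)
print('handle',H.mean(0),len(H), np.ptp(H@np.r_[ax,0]),np.ptp(H@np.r_[ay,0]))
```

```text
200 dir [0.27441427 0.96161157] yaw -15.927111 ends -0.08310533611248887 0.26653232324164944 off 0.6531335
178 dir [0.27636635 0.96105236] yaw -16.043455 ends -0.08015007845307012 0.2665200464249364 off 0.40921962
x [0.40875822 0.65394898] y [-0.13106958  0.27037475]
[[-0.     0.973  0.232]
 [ 0.001  0.232 -0.973]
 [-1.    -0.    -0.001]]
handle [ 0.47065268 -0.08786815  0.147     ] 144 0.10831571003271884 0.26095286249842825
```

```bash
python3 -m jog '0 0 0 0.98 0 0 40;0 0 0 0.98 0 0 40;0 0 0 0.98 0 0 40;0 0 0 0.98 0 0 40;0 0 0 0.98 0 0 40' 30
```

```text
t: 0.65
eef_pos: [0.1563, -0.6564, 0.2309]
tool_rot: [0.424, 0.566, 0.425, -0.566]
contact_force: [0.0, 0.5, 0.1]
gripper_width: 0.469
```

```bash
python3 -m jog '0 11 -48 0 0 0 40;0 11 -48 0 0 0 40;0 11 -48 0 0 0 40;0 11 -48 0 0 0 40;0 11 -48 0 0 0 40'; python3 -m jog '0 11 -48 0 0 0 40;0 11 -48 0 0 0 40;0 11 -48 0 0 0 40;0 11 -48 0 0 0 40;0 11 -48 0 0 0 40'
```

```text
t: 1.15
eef_pos: [0.276, -0.4391, 0.2311]
tool_rot: [0.425, 0.565, 0.426, -0.565]
contact_force: [1.4, -0.1, -0.1]
gripper_width: 0.468
t: 1.65
eef_pos: [0.395, -0.2237, 0.2314]
tool_rot: [0.426, 0.565, 0.425, -0.565]
contact_force: [0.8, -1.3, 0.4]
gripper_width: 0.468
```

```bash
cat >> h.py <<'E'
def tool():
    s=bot.get_obs(); w=s['tool_rot']; return np.array(s['eef_pos']),R.from_quat(np.r_[w[1:],w[0]]).as_matrix(),s
yaw=np.radians(-16.0); AX=np.array([np.cos(yaw),np.sin(yaw),0]); AY=np.array([-np.sin(yaw),np.cos(yaw),0])
E
python3 - <<'E'
from h import *
c,p,d=cam('wrist'); cv2.imwrite('pics/w1.png',p[:,:,::-1])
e,M,s=tool(); print(e, ((np.array([.468,-.092,.2])-e)@M*1000).round(1)); 
z=M[:,2]; print('jaw yaw err deg',np.degrees(np.arctan2(z@AX,-z@AY)), M[:,0].round(3))
E
```

```text
[ 0.39932614 -0.21589268  0.23162689] [  32.2   33.1 -137.6]
jaw yaw err deg 0.5500199345710127 [ 0.003  0.003 -1.   ]
```

View pics/w1.png

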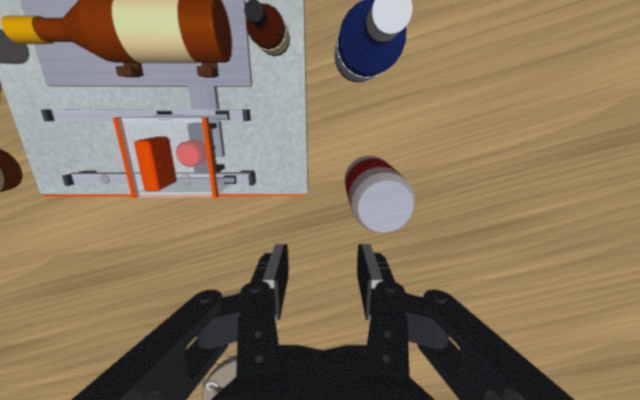

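The wrist view shows the orange handle at about (153,163) and the red knob at (190,153) under the clear hood. I'll measure both from it.

Run:
```python
from h import *
c,p,d=cam('wrist'); X=cloud(c,d)
hsv=cv2.cvtColor(p,cv2.COLOR_RGB2HSV); 
m=((hsv[...,0]<12)&(hsv[...,1]>180)&(abs(X[...,2]-.147)<.006)).astype(np.uint8); m[:,240:]=0; m[:120]=0
v,u=np.nonzero(m); H=onplane(c,np.c_[u,v],.147); q=np.c_[H@AX,H@AY]*1000
print('handle',len(H),H.mean(0),np.median(H,0), np.percentile(q,[1,99],axis=0), np.percentile(X[m>0][:,2],[5,50,95]))
print('pixel',p[153,190],hsv[153,190],X[153,190],X[163,153])
k=((hsv[...,0]>170)|(hsv[...,0]<6))&(hsv[...,1]>70)&(hsv[...,1]<190); k=k.astype(np.uint8); b=np.zeros_like(k); b[135:175,170:212]=1; k*=b
v,u=np.nonzero(k); print('knob px',len(u),u.min(),u.max(),v.min(),v.max(),onplane(c,[[np.mean(u),np.mean(v)]],.088),onplane(c,[[np.mean(u),np.mean(v)]],.076))
```

```text
handle 855 [ 0.46961827 -0.09422511  0.147     ] [ 0.46994035 -0.09423945  0.147     ] [[456.220951    31.6054631 ]
 [497.59710831  46.02095639]] [0.14240868 0.14574542 0.14692893]
pixel [211 105 104] [  0 129 211] [ 0.47173693 -0.10476886  0.1122426 ] [ 0.47320982 -0.08879252  0.14601724]
knob px 608 170 211 138 174 [[ 0.46819239 -0.10011254  0.088     ]] [[ 0.46772491 -0.09430957  0.076     ]]
```

```bash
python3 -m jog '0 11.5 -45.7 0 0 0 40;0 11.5 -45.7 0 0 0 40;0 11.5 -45.7 0.09 0 0 40;30 0 0 0 0 0 40;0 0 0 0 0 0 40'
python3 - <<'E'
from h import *
c,p,d=cam('wrist'); cv2.imwrite('pics/w2.png',p[:,:,::-1])
e,M,s=tool(); print(e, ((np.array([.469,-.093,.121])-e)@M*1000).round(1)); 
z=M[:,2]; print('jaw yaw err deg',np.degrees(np.arctan2(z@AX,-z@AY)), M[:,0].round(3))
E
```

```text
t: 2.25
eef_pos: [0.4634, -0.1023, 0.1985]
tool_rot: [-0.422, -0.565, -0.425, 0.568]
contact_force: [-0.8, 0.1, -0.6]
gripper_width: 0.467
[ 0.46369648 -0.10361753  0.19992643] [ 78.9   2.4 -11.8]
jaw yaw err deg -0.528067943740946 [-0.005  0.    -1.   ]
```

View pics/w2.png

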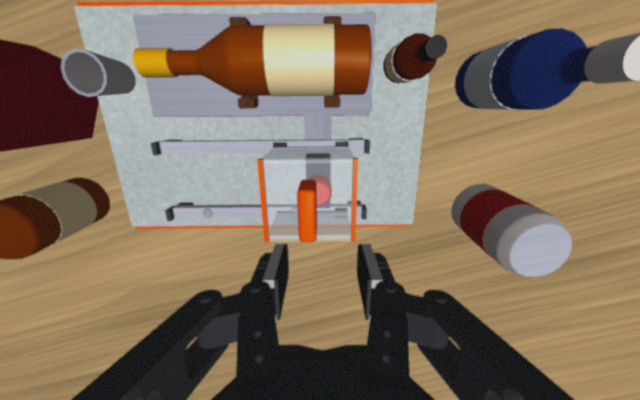

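```bash
python3 -m jog '0 2.4 -11.8 0 0 0 40;25 0 0 0 0 0 40;0 0 0 0 0 0 40'
python3 - <<'E'
from h import *
c,p,d=cam('wrist'); cv2.imwrite('pics/w3.png',p[:,:,::-1])
e,M,s=tool(); print(e, ((np.array([.469,-.093,.119])-e)@M*1000).round(1)); 
z=M[:,2]; print('jaw yaw err deg',np.degrees(np.arctan2(z@AX,-z@AY)), M[:,0].round(3))
E
```

```text
t: 2.6
eef_pos: [0.47, -0.0929, 0.1754]
tool_rot: [-0.422, -0.566, -0.423, 0.568]
contact_force: [-0.9, 0.6, 0.4]
gripper_width: 0.467
[ 0.47052481 -0.09308686  0.17640845] [57.4 -1.4  0.3]
jaw yaw err deg -0.6118960025574095 [-0.002  0.    -1.   ]
```

View pics/w3.png

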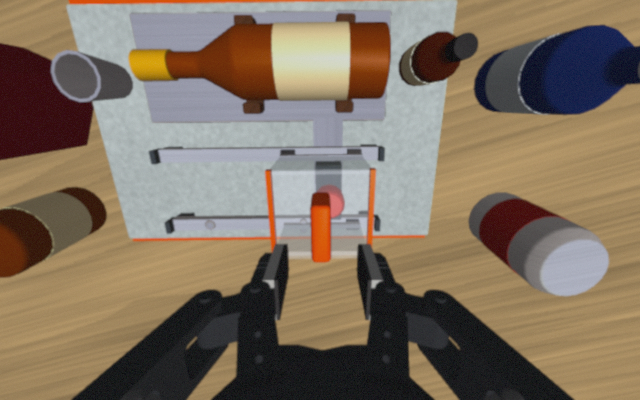

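The handle at (320,228) is centred between the pads. Now I go down and start sliding (+stand y is −tool z).

```bash
python3 -m jog '20 -0.5 0 -0.05 0 0 40;20 -0.5 0 -0.05 0 0 40;16 0 0 0 0 0 40;0 0 0 0 0 0 30;0 0 0 0 0 0 30'
python3 -m jog '0 0 -4 0 0 0 30;0 0 -4 0 0 0 30;0 0 -4 0 0 0 30;0 0 -4 0 0 0 30;0 0 -4 0 0 0 30'
python3 - <<'E'
from h import *
c,p,d=cam('wrist'); cv2.imwrite('pics/w4.png',p[:,:,::-1])
e,M,s=tool(); print(e,s['contact_force'], (e-np.array([.4665,-.1007,0]))@AY);
E
```

```text
t: 3.15
eef_pos: [0.4708, -0.0928, 0.1215]
tool_rot: [0.426, 0.565, 0.425, -0.564]
contact_force: [-0.3, -0.1, 0.8]
gripper_width: 0.352
t: 3.65
eef_pos: [0.4759, -0.0729, 0.1205]
tool_rot: [0.426, 0.565, 0.426, -0.564]
contact_force: [-0.1, -1.5, 1.1]
gripper_width: 0.351
[ 0.47606755 -0.07211588  0.12047828] [-0.34867637 -0.11135965 -0.06753396] 0.03011399877274361
```

View pics/w4.png

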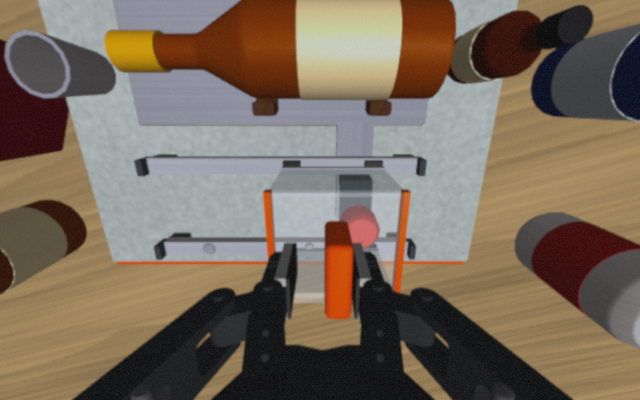

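The right pad touches the handle's rear face at about (353,260) and the guard is sliding. I continue.

```bash
python3 -m jog '0 0 -6 0 0 0 30;0 0 -6 0 0 0 30;0 0 -6 0 0 0 30;0 0 -6 0 0 0 30;0 0 -6 0 0 0 30'
python3 -m jog '0 0 -6 0 0 0 30;0 0 -6 0 0 0 30;0 0 -6 0 0 0 30;0 0 -6 0 0 0 30;0 0 -6 0 0 0 30'
python3 -m jog '0 0 -5 0 0 0 30;0 0 -5 0 0 0 30;0 0 -4 0 0 0 30;0 0 -4 0 0 0 30;0 0 -4 0 0 0 30'
python3 - <<'E'
from h import *
c,p,d=cam('wrist'); cv2.imwrite('pics/w5.png',p[:,:,::-1])
e,M,s=tool(); print(e,s['contact_force'], (e-np.array([.4665,-.1007,0]))@AY,(e-np.array([.4665,-.1007,0]))@AX);
E
```

```text
t: 4.2
eef_pos: [0.484, -0.0437, 0.1203]
tool_rot: [0.426, 0.564, 0.426, -0.564]
contact_force: [0.3, -0.7, 0.9]
gripper_width: 0.352
t: 4.7
eef_pos: [0.4922, -0.015, 0.1203]
tool_rot: [-0.426, -0.564, -0.426, 0.565]
contact_force: [0.1, -2.0, 1.1]
gripper_width: 0.351
t: 5.2
eef_pos: [0.4982, 0.0059, 0.1203]
tool_rot: [-0.426, -0.564, -0.426, 0.565]
contact_force: [-0.9, -0.5, 0.2]
gripper_width: 0.349
[0.4983977  0.00671798 0.12032709] [ 0.16589239 -0.38575954 -0.04746273] 0.11204898670767884 0.0010536337691761531
```

View pics/w5.png

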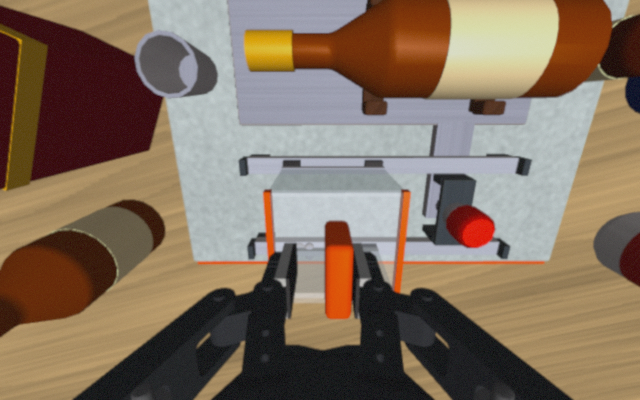

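Knob exposed at about (470,226). The guard is near 0.104, so next comes the detent.

```bash
for i in 1; do python3 -m jog '0 0 -3 0 0 0 30;0 0 -3 0 0 0 30;0 0 -3 0 0 0 30'; python3 -m jog '0 0 -3 0 0 0 30;0 0 -3 0 0 0 30;0 0 0 0 0 0 30'; done
python3 - <<'E'
from h import *
c,p,d=cam('wrist'); cv2.imwrite('pics/w6.png',p[:,:,::-1])
e,M,s=tool(); print(e,s['contact_force'], (e-np.array([.4665,-.1007,0]))@AY,(e-np.array([.4665,-.1007,0]))@AX);
E
```

```text
t: 5.55
eef_pos: [0.4993, 0.01, 0.1201]
tool_rot: [-0.426, -0.563, -0.424, 0.567]
contact_force: [-4.3, -13.4, 7.4]
gripper_width: 0.35
t: 5.85
eef_pos: [0.5025, 0.0205, 0.1203]
tool_rot: [0.426, 0.565, 0.426, -0.564]
contact_force: [-0.0, 0.1, 0.1]
gripper_width: 0.348
[0.50248308 0.02073005 0.12032535] [-0.74438117  0.25352548 -0.06869255] 0.12664433608807288 0.0011184947769171806
```

View pics/w6.png

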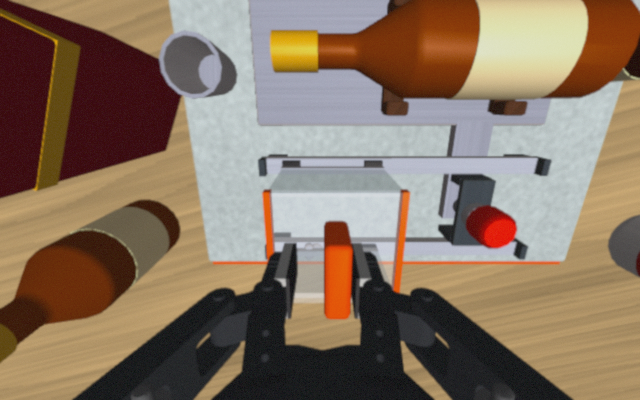

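```bash
python3 -m jog '0 0 -1 0 0 0 30;0 0 -1 0 0 0 30;0 0 0 0 0 0 30'; python3 -m jog '0 0 -1 0 0 0 30;0 0 -1 0 0 0 30;0 0 0 0 0 0 30'
python3 - <<'E'
from h import *
c,p,d=cam('wrist'); cv2.imwrite('pics/w7.png',p[:,:,::-1])
e,M,s=tool(); print(e,s['contact_force'], (e-np.array([.4665,-.1007,0]))@AY,(e-np.array([.4665,-.1007,0]))@AX);
E
```

```text
t: 6.2
eef_pos: [0.5029, 0.0223, 0.1203]
tool_rot: [0.426, 0.565, 0.426, -0.564]
contact_force: [-0.5, -0.6, 0.3]
gripper_width: 0.348
t: 6.5
eef_pos: [0.5034, 0.0241, 0.1203]
tool_rot: [0.426, 0.565, 0.426, -0.564]
contact_force: [-0.0, -0.2, 0.9]
gripper_width: 0.349
[0.50342744 0.02408167 0.12028902] [-0.12710176  0.12697857 -0.5968521 ] 0.1301264254506581 0.0011024458969927646
```

View pics/w7.png

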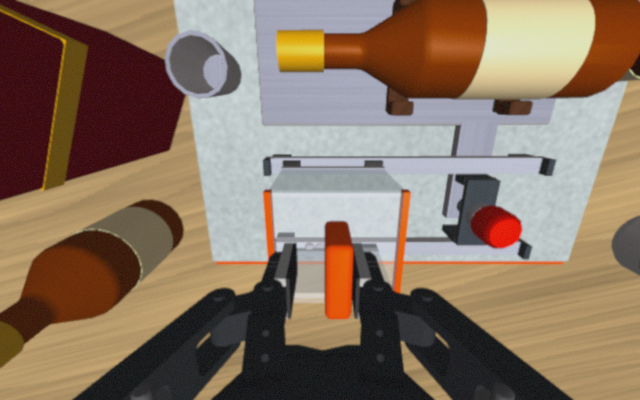

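```bash
python3 -m jog '0 0 -1 0 0 0 30;0 0 -1 0 0 0 30;0 0 0 0 0 0 30'; python3 -m jog '0 0 -1 0 0 0 30;0 0 -1 0 0 0 30;0 0 0 0 0 0 30'
python3 - <<'E'
from h import *
c,p,d=cam('wrist'); cv2.imwrite('pics/w8.png',p[:,:,::-1])
e,M,s=tool(); print(e,s['contact_force'], (e-np.array([.4665,-.1007,0]))@AY,(e-np.array([.4665,-.1007,0]))@AX);
E
```

```text
t: 6.85
eef_pos: [0.5035, 0.0244, 0.1202]
tool_rot: [-0.426, -0.564, -0.425, 0.565]
contact_force: [-1.6, -4.8, 2.6]
gripper_width: 0.351
t: 7.15
eef_pos: [0.5035, 0.0245, 0.1202]
tool_rot: [-0.426, -0.564, -0.425, 0.567]
contact_force: [-3.3, -8.8, 4.0]
gripper_width: 0.353
[0.50355736 0.02449195 0.1202003 ] [-2.9434057  -9.79697832  4.08637287] 0.13055661606452296 0.0011142386040381247
```

View pics/w8.png

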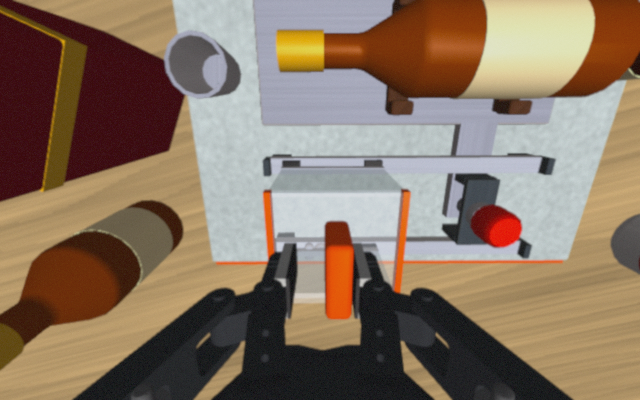

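The force rises to about 10 N with no further travel, so the guard is on its end stop. I back off to centre around the handle, lift, and measure the knob.

```bash
python3 -m jog '0 0 4 0 0 0 30;0 0 3 0 0 0 36;0 0 3 0 0 0 40;-20 0 0 0 0 0 40;-20 0 0 0 0 0 40'; python3 -m jog '-30 0 0 0 0 0 70;0 0 40 0 0 0 70;0 0 40 0 0 0 70;0 0 0 0 0 0 70'
python3 - <<'E'
from h import *
c,p,d=cam('wrist'); cv2.imwrite('pics/w9.png',p[:,:,::-1])
e,M,s=tool(); print(e,s['contact_force'])
z=M[:,2]; print('jaw yaw err deg',np.degrees(np.arctan2(z@AX,-z@AY)), M[:,0].round(3))
X=cloud(c,d); hsv=cv2.cvtColor(p,cv2.COLOR_RGB2HSV)
red=(((hsv[...,0]>=174)|(hsv[...,0]<=3))&(hsv[...,1]>150)&(hsv[...,2]>120)).astype(np.uint8)
n,l,st,ce=cv2.connectedComponentsWithStats(red)
for i in range(1,n):
    if st[i,4]>60:
        Q=X[l==i]; print(st[i],ce[i],np.median(Q,0).round(4),np.percentile(Q[:,2],[5,95]).round(3))
        t=(l==i)&(abs(X[...,2]-.088)<.004); v,u=np.nonzero(t)
        if len(u)>20: 
            (cx,cy),rr=cv2.minEnclosingCircle(np.c_[u,v].astype(np.float32)); H=onplane(c,np.c_[u,v],.088); print(' top',len(u),H.mean(0),np.ptp(H@AX),np.ptp(H@AY),onplane(c,[[cx,cy]],.088))
E
```

```text
t: 7.7
eef_pos: [0.5012, 0.0185, 0.1603]
tool_rot: [-0.426, -0.564, -0.426, 0.565]
contact_force: [0.3, -0.3, 0.7]
gripper_width: 0.471
t: 8.1
eef_pos: [0.4781, -0.064, 0.1903]
tool_rot: [-0.424, -0.565, -0.423, 0.567]
contact_force: [0.4, -0.7, -0.3]
gripper_width: 0.82
[ 0.47903082 -0.06114238  0.19030539] [ 0.71776534  1.23767805 -0.23797929]
jaw yaw err deg -0.21799964970129612 [-0.    -0.001 -1.   ]
[347 186  27  26 543] [360.27071823 198.61325967] [ 0.4681 -0.0977  0.0866] [0.085 0.088]
 top 527 [ 0.46838312 -0.0975524   0.088     ] 0.024691302402113202 0.02433854375300329 [[ 0.46898737 -0.09740258  0.088     ]]
```

View pics/w9.png

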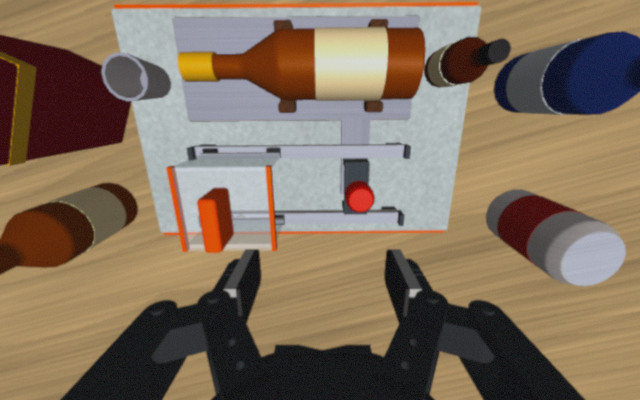

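```bash
python3 -m jog '30 0 36 0 0 0 70;0 0 0 0 0 0 70;0 0 0 0 0 0 70'
python3 - <<'E'
from h import *
c,p,d=cam('wrist'); cv2.imwrite('pics/w10.png',p[:,:,::-1])
e,M,s=tool(); X=cloud(c,d); hsv=cv2.cvtColor(p,cv2.COLOR_RGB2HSV)
red=(((hsv[...,0]>=174)|(hsv[...,0]<=3))&(hsv[...,1]>150)&(hsv[...,2]>120))
t=red&(abs(X[...,2]-.087)<.006); t[:,:250]=0; v,u=np.nonzero(t); k=onplane(c,np.c_[u,v],.088); 
k=k[np.linalg.norm(k-np.median(k,0),axis=1)<.02].mean(0)
print(e,'knob',k,'delta to z.058',((np.r_[k[:2],.058]-e)@M*1000).round(1))
hm=((hsv[...,0]<14)&(hsv[...,1]>170)&(abs(X[...,2]-.147)<.006)); hm[:,300:]=0; v,u=np.nonzero(hm); H=onplane(c,np.c_[u,v],.147); H=np.median(H,0); print('handle',H,(H-k)@AY)
E
```

```text
t: 8.45
eef_pos: [0.4695, -0.0927, 0.1596]
tool_rot: [-0.425, -0.564, -0.426, 0.565]
contact_force: [0.2, 0.8, -0.3]
gripper_width: 0.819
[ 0.47035522 -0.09208604  0.16032133] knob [ 0.46865261 -0.0982778   0.088     ] delta to z.058 [1.023e+02 1.000e-01 6.500e+00]
handle [0.5020768  0.01346035 0.147     ] 0.11662255527938062
```

View pics/w10.png

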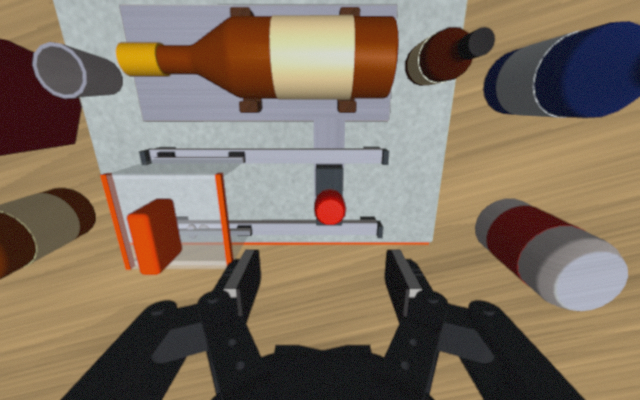

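Knob at (330,207), 6–7 mm off the jaw centre. The guard sits at the far end, with the handle about 117 mm from the knob. Now down over the knob.

```bash
python3 -m jog '0 0 6.3 0 0 0 70;20 0 0 0 0 0 70;25 0 0 0 0 0 66;20 0 0 0 0 0 60;0 0 0 0 0 0 60'
python3 -m jog '15 0 0 0 0 0 60;13 0 0 0 0 0 60;7 0 0 0 0 0 60;0 0 0 0 0 0 60'
python3 - <<'E'
from h import *
c,p,d=cam('wrist'); cv2.imwrite('pics/w11.png',p[:,:,::-1])
e,M,s=tool(); print(e,s['contact_force'],((np.array([.4686,-.098,.058])-e)@M*1000).round(1))
E
```

```text
t: 9.0
eef_pos: [0.467, -0.0986, 0.0937]
tool_rot: [-0.425, -0.563, -0.427, 0.565]
contact_force: [0.2, 0.2, -0.3]
gripper_width: 0.701
t: 9.4
eef_pos: [0.4678, -0.0992, 0.0599]
tool_rot: [-0.426, -0.564, -0.426, 0.565]
contact_force: [-0.3, 0.2, 0.1]
gripper_width: 0.702
[ 0.4681572  -0.0992967   0.06037673] [ 0.53081077  0.06867906 -0.88248393] [ 2.4  0.1 -1.4]
```

View pics/w11.png

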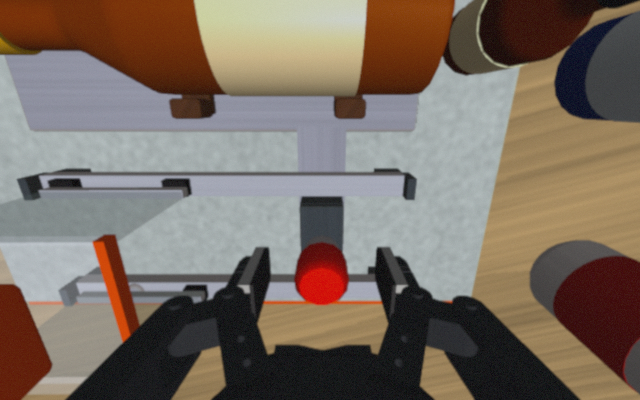

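Knob at (321,273), centred between the pads. Close.

```bash
python3 -m jog '2 0 -1 0 0 0 50;0 0 0 0 0 0 38;0 0 0 0 0 0 20;0 0 0 0 0 0 20;0 0 0 0 0 0 20' 70; python3 -m jog '0 0 0 0 0 0 20;0 0 0 0 0 0 20;0 0 0 0 0 0 20'
python3 - <<'E'
from h import *
c,p,d=cam('wrist'); cv2.imwrite('pics/w12.png',p[:,:,::-1])
e,M,s=tool(); print(e,s['contact_force'],s['gripper_width']*85.4)
E
```

```text
t: 9.95
eef_pos: [0.4686, -0.0988, 0.0589]
tool_rot: [0.426, 0.565, 0.425, -0.565]
contact_force: [-1.3, -0.9, 4.4]
gripper_width: 0.303
t: 10.25
eef_pos: [0.4686, -0.0988, 0.0589]
tool_rot: [0.426, 0.565, 0.425, -0.565]
contact_force: [-2.1, -0.6, 4.9]
gripper_width: 0.301
[ 0.46859527 -0.09876145  0.05891058] [-2.0156084  -0.02423399  5.85897454] 26.474761003434633
```

View pics/w12.png

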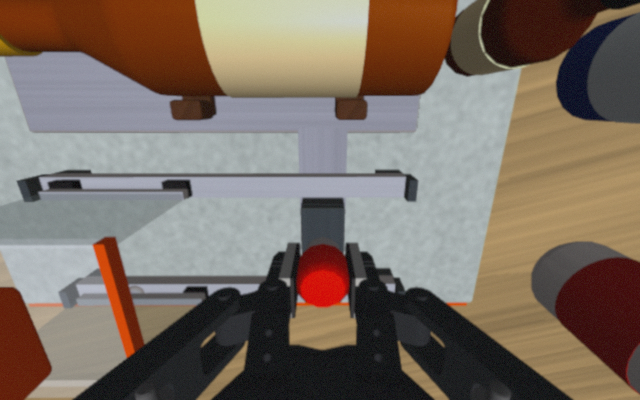

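Both pads clasp the knob at (322,276), opening 26.5 mm. Pull up gently.

```bash
python3 -m jog '-3 0 0 0 0 0 20;-3 0 0 0 0 0 20;-3 0 0 0 0 0 20;-3 0 0 0 0 0 20;0 0 0 0 0 0 20'; python3 -m jog '-2 0 0 0 0 0 20;-1 0 0 0 0 0 20;0 0 0 0 0 0 20;0 0 0 0 0 0 20'; python3 -m jog '-1 0 0 0 0 0 20;0 0 0 0 0 0 20'; python3 -m jog '-1 0 0 0 0 0 20;0 0 0 0 0 0 20'; python3 -m jog '-1 0 0 0 0 0 20;0 0 0 0 0 0 20'
```

```text
t: 10.8
eef_pos: [0.4685, -0.0987, 0.0705]
tool_rot: [0.426, 0.565, 0.426, -0.565]
contact_force: [3.2, -2.4, -9.3]
gripper_width: 0.304
t: 11.2
eef_pos: [0.4686, -0.0987, 0.0732]
tool_rot: [0.426, 0.565, 0.426, -0.564]
contact_force: [4.4, -3.6, -11.1]
gripper_width: 0.302
t: 11.4
eef_pos: [0.4685, -0.0987, 0.0742]
tool_rot: [0.426, 0.565, 0.426, -0.565]
contact_force: [4.7, -2.8, -11.3]
gripper_width: 0.306
t: 11.6
eef_pos: [0.4685, -0.0987, 0.0751]
tool_rot: [0.426, 0.565, 0.426, -0.565]
contact_force: [5.2, -4.5, -12.5]
gripper_width: 0.306
t: 11.8
eef_pos: [0.4685, -0.0987, 0.0752]
tool_rot: [0.426, 0.565, 0.426, -0.564]
contact_force: [8.2, -3.4, -24.1]
gripper_width: 0.306
```

It is on the upper stop (lift of about 16 mm, force rises sharply). I'll firm the grip and check everything.

```bash
python3 -m jog '0.5 0 0 0 0 0 20;0 0 0 0 0 0 20;0 0 0 0 0 0 20;0 0 0 0 0 0 20;0 0 0 0 0 0 20' 90
python3 - <<'E'
from h import *
c,p,d=cam('wrist'); a=cv2.resize(p,None,fx=.75,fy=.75)
c2,p2,d2=cam('scene'); b=cv2.resize(p2[140:290,190:430],(480,300),interpolation=cv2.INTER_CUBIC)
cv2.imwrite('pics/fin.png',np.vstack([a,b])[:,:,::-1])
X=cloud(c,d); hsv=cv2.cvtColor(p,cv2.COLOR_RGB2HSV)
r=((hsv[...,0]>=174)|(hsv[...,0]<=3))&(hsv[...,1]>150)&(hsv[...,2]>120); r[:200]=0;r[310:]=0;r[:,:290]=0;r[:,355:]=0
print('knob top z',np.percentile(X[r][:,2],[50,90,97]))
z=np.load('scene0.npz',allow_pickle=True); p0=z['p']; df=cv2.absdiff(p0,p2).max(2)[140:290,190:430]; cv2.imwrite('pics/diff.png',cv2.resize(df,None,fx=3,fy=3))
e,M,s=tool(); print(e,s['contact_force'],s['gripper_width'],s['t'])
E
```

```text
t: 12.3
eef_pos: [0.4685, -0.0987, 0.0752]
tool_rot: [0.426, 0.565, 0.426, -0.564]
contact_force: [7.4, -4.3, -16.6]
gripper_width: 0.3
knob top z [0.10277787 0.10352842 0.10391427]
[ 0.46849853 -0.09872616  0.07517045] [  5.54087061  -4.02192295 -16.56975927] 0.30318610408725105 12.4
```

View pics/fin.png

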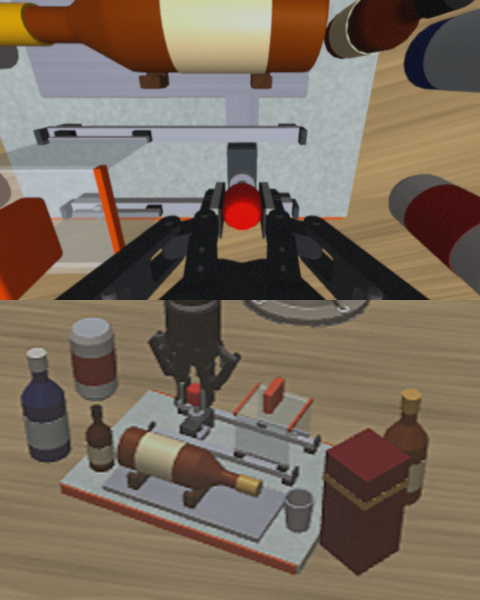

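View pics/diff.png

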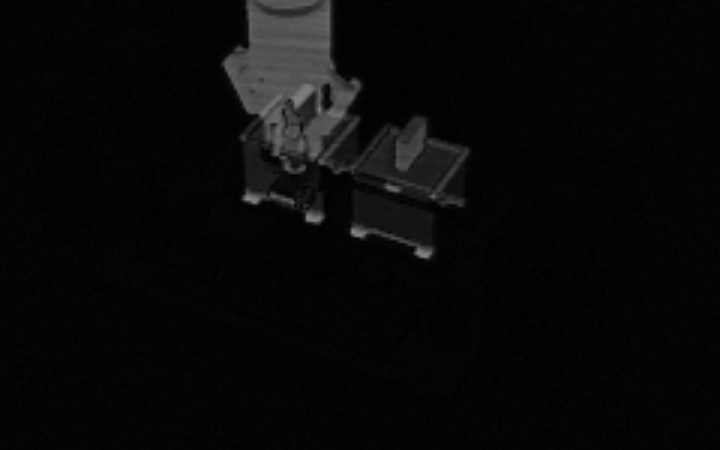

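The knob top is at 0.1035 to 0.104 (seated 0.088), so the lift is about 16 mm, and the bare shaft shows below the knob. The guard is at the far end. The difference image shows only the guard, arm and plunger changed, so the bystanders have not moved.

```bash
python3 -c "
from station import bot
print(bot.hand_in())"
```

```text
the job is handed in; nothing more can be done
None
```

The guard is open at its far end, and the gripper is holding the plunger up at its upper stop. The job was handed in at about 12.4 s, under the 51 s limit.

- **Guard:** I pushed it by its orange handle with one pad. The push force peaked at about 14 N at the detent and fell to almost nothing beyond it. It rose again to about 10 N at the end stop with no further travel. After I let go, the camera put the handle about 117 mm from the knob. That is right at the edge of the caught range of 117 to 120 mm. I think that figure reads a few mm short, because the push itself ended at the stop and the last picture shows the guard still at the far end.
- **Plunger:** I gripped the knob, ending with 90 N commanded, and pulled it straight up. The tool rose 16.3 mm until the pull jumped from about 12 to 24 N, which marks the stop; I then eased off by 0.5 mm of command. The knob's top measured about 103.5 mm against 88 mm seated, a lift of about 16 mm. The remaining pull was about 17 N, with no sign of slipping.
- **Bystanders:** Comparing the scene camera's first and last pictures shows changes only at the arm, guard and plunger. The bottles, can, carton and measuring cup stayed where they were.

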